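Put two samples on the roller mixer

ROBOT

A 6-joint arm with a two-finger parallel gripper is mounted at the origin on the work surface. World frame = base frame: x ahead of the robot, y to its left, z up, the work surface at z = 0. Lengths are in m, angles in degrees, forces in N, time in s.
With the tool pointing down it reaches from about 0.2 to 0.875 m from the base axis. Payload 3.4 kg.
Tool frame: the origin (TCP) lies at the very end of the fingers, on their centre line; the grasp point (between the pads) lies 19 mm behind it (ctrl.pinch_z is the distance from the TCP to the grasp point, in m); z points along the fingers, x is the direction in which the jaws open and shut, and the axes are right-handed (so a half turn about z gives the same grasp; the last joint's range is limited). The gripper opens to 94 mm and grips with 3 to 60 N. Pads are 16 mm wide; open, the fingers measure 119 mm over their backs; the gripper's body (75 mm by 177 mm) begins 78 mm behind the grasp point.
Start: joints at [-77.12, 15.808, 86.224, -0, 77.962, -6.933], TCP at [0.195, -0.541, 0.205] pointing down, gripper open.
Joint ranges: [-165.64, 165.64], [-43.16, 119.46], [12.63, 154.43], [-67.54, 247.53], [6.08, 155.33], [-154.97, 154.97]. Speed limits (degrees/s): [147.25, 147.25, 180, 180, 180, 180].

INTERFACE

Orientations are given as [roll, pitch, yaw] about the fixed x, y, z axes, in that order (R = Rz(yaw) Ry(pitch) Rx(roll)).
In Python, from cell import monitor, vision, ticket, ctrl gives the robot as it stands.
- The arm moves only by the tool move_arm, never from a script. Its argument "plan" is a list that holds one entry, the list of rows, each a list of 5 numbers: the shift along the tool's x, y, z in mm, then the turn about the tool's z in rad, then the closure, from 0 (fully open) to 1 (shut). A call has 1 to 5 rows; each row is the pose to reach, as a shift and turn from the pose commanded when the call began, along the tool's axes at that moment; what a row does not reach only later rows make up. A row lasts 1/10 s, in which the tool goes at most 50 mm and 8.59 degrees, less where a joint would pass 70% of its speed; a pose out of reach is approached as far as the arm can. A call with a gripper value outside its range is refused whole. The fingers move at their own pace and stop on an object; the grip force is fixed at half the most. Time passes only in rows, so rows that repeat a pose let the fingers close. It gives the time, the measured TCP pose, the force and the opening at its end, in the units of the state.
- monitor.get_state(): the state, without advancing time (a new reading comes with each control period).
- vision.camera(name): name is "scene" or "top" or "wrist"; returns (picture, depth): 420x560x3 uint8, red, green, blue; 420x560 float32, m along the optical axis (not along the pixel's ray), 0 where there is no reading.
- vision.camera_info(name): a dict with "intrinsics" (3x3 intrinsics, pixels), "xyz" and "orientation" of the camera in the world. Camera axes: x right, y up, looking along -z (the intrinsics and any distortion apply to the point x, -y, -z); pixel columns grow to the right and rows downward; lengths in m; the calibration is good to about 2 mm. A picture is of the moment at which its call begins: read the wrist's pose just before it. camera_info takes no time and is no camera call; for the wrist camera it gives the pose at the moment of the call.
- ticket.hand_in(): hands the job in, once; it reports no verdict.
The state is a dict: "time": time; "q": joint angles; "qvel": joint speeds; "joint_efforts": joint torques, N m; "tcp_pos": TCP position; "orientation": TCP orientation; "contact_force": force on the tool from outside, world axes, zero at the start; "moment": the same for the moment, N m; "finger_gap": opening from 0.0 (shut) to 1.0 (fully open).
Only numpy, scipy, OpenCV 4.12 (cv2) and the standard library are available. Lean on these libraries where they do the work, as an engineer would, in place of code of your own. Each camera call takes 0.05 s, during which the arm holds its last target.

TASK

Put the two orange-capped sample tubes on to mix: pull each one out of the rack and lay it gently, without dropping it, in a free groove between the rollers of the mixer, lengthwise along the rollers and clear of the end plates. Then start the mixer by turning its speed knob a quarter turn clockwise from off. Leave the blue-capped tubes and everything else on the bench where they are.

Things in the scene. Friction and masses are not known exactly. Their poses are not given: they have to be found in the camera images.
- tube_orange_a: Sample tube to be mixed, ORANGE cap: white plastic tube with a round bottom and a screw cap at the top, 34 mm diameter and 150 mm long with the cap (cap: the last 20 mm, 36 mm wide), about 140 g. Origin at mid length on its axis, its z axis runs from the bottom to the cap. Starts upright in some well of the rack, origin 81 mm above the table: 66 mm of plain wall and the cap stand above the rack.
- tube_orange_b: The other sample tube to be mixed, ORANGE cap, same size and origin as tube_orange_a, in another well of the rack.
- tube_blue_a: BLUE-capped tube, same size and origin, standing in another well of the rack. To be left alone.
- tube_blue_b: Second BLUE-capped tube, same size and origin, standing in another well of the rack. To be left alone.
- rack: Grey tube rack, fixed to the table. Origin: centre of its underside. 230 mm (its x) by 136 mm (its y), top plate 70 mm above the table. Six wells at x = -70, 0, 70 mm, y = -31, 31 mm: 37 mm holes in the top plate and a guide plate below, floor at 6 mm; a tube must rise 64 mm to clear the top plate. Four wells hold tubes, two are empty; which is which varies.
- mixer: Roller mixer, fixed to the table, its rollers standing still. Origin on the table, under the middle of the rollers, which lie along its y axis. Frame 250 mm wide in x; end plates at y = -131 to -115 and 115 to 131 mm, 97 mm high; drive housing with the knob at y = 131 to 209 mm, 108 mm high.
- rollers (a point): Middle of the rollers, at the height of their axes, 85 mm above the table; axes as the mixer's. Six rubber rollers, 30 mm diameter and 230 mm long, lie along y at x = -95, -57, -19, 19, 57, 95 mm (tops 100 mm above the table). The five grooves between them are at x = -76, -38, 0, 38, 76 mm; a tube lying in a groove has its axis 26 mm above this point (111 mm above the table).
- tube_mixing: BLUE-capped tube already lying on the mixer in one of the grooves (x = -76, 0 or 76 mm of the mixer), same size; origin at mid length, its y axis runs from the bottom to the cap. To be left alone.
- speed_knob (a joint): Speed knob of the mixer, rad: 0 = off, grows clockwise seen from above, 4.7 = full. Light friction (0.04 N m), stays where it is left.
- speed_knob_grip (a point): Grip point of the speed knob: on its vertical axis, at the mixer's x = 0, y = 170 mm, 145 mm above the table. The knob is a bar grip 42 mm long, 14 mm thick, 32 mm high (table heights 120 to 152 mm) on a 44 mm disc; at joint value 0 the bar lies along the mixer's x axis. The point's x axis runs along the bar and turns with it.
- white_bottle: Bystander: white wide-mouth bottle, 56 mm diameter, 105 mm high, standing close beside the rack. Origin: centre of its underside.
- amber_bottle: Bystander: amber bottle, 72 mm diameter, 150 mm high. Origin: centre of its underside.
- beaker: Bystander: small beaker, 66 mm diameter at the rim, 75 mm high. Origin: centre of its underside.
- wash_bottle: Bystander: wash bottle, 62 mm diameter, red cap and spout up to 175 mm high. Origin: centre of its underside.

How it is judged:
By the outcome, as a careful person would: the job done as asked, in the order asked, and still so for the second after the job is handed in, with the robot touching nothing.
It also fails if it takes over 72 s, if anything falls off the work surface, if the arm or the gripper's body presses on something with over 40 N, if the wrist force passes 120 N, or if a joint passes its speed limit or range.

## Working session

There is one attempt and no reset: what is moved stays moved. The work goes in short steps, Python scripts to look and compute and a tool call to move; the robot and the scene stay as the last step left them, time stands still between calls to the robot, and variables do not carry over. Pictures are saved under pics/ and viewed, and the job is handed in when it is done.

Besides the shell and the picture viewer there is one more tool, called after "Request:" by a JSON object that holds its "method" and its "body", one argument or row to a line. move_arm: Moves the arm, as the interface text tells. Its arguments: {"type":"object","properties":{"plan":{"type":"array","items":{"type":"array","items":{"type":"array","items":{"type":"number"}}}}},"required":["plan"]}

```bash
ls; mkdir -p pics
python3 - <<'E'
from cell import monitor, vision, ticket, ctrl
import cv2,numpy as np
print(monitor.get_state()); print(ctrl.pinch_z)
for n in ["scene","top","wrist"]:
    p,d=vision.camera(n); cv2.imwrite(f"pics/{n}0.png",p[:,:,::-1]); np.savez(f"{n}0.npz",p=p,d=d)
    i=vision.camera_info(n); print(n,i)
E
```

```text
pics
{'time': 0.0, 'q': array([-7.71213705e+01,  1.58447048e+01,  8.62916527e+01, -7.05282941e-04,
        7.79629869e+01, -6.93364839e+00]), 'qvel': array([ 0.04520979,  0.00714507, -0.19335126, -0.10707678,  0.06484605,
       -0.01590717]), 'joint_efforts': array([-1.59560888e-03, -4.04585838e+01, -2.37231195e+01,  6.96721463e-02,
        3.46542487e-02, -1.54795716e-04]), 'tcp_pos': array([ 0.19474861, -0.54042874,  0.2046586 ]), 'orientation': array([-1.79988692e+02,  9.87010111e-02, -7.01875647e+01]), 'contact_force': array([ 0.08056486,  1.13596594, -0.26866909]), 'moment': array([ 0.00438017,  0.0123107 , -0.05060341]), 'finger_gap': 1.003718424355099}
0.0188
scene {'intrinsics': array([[462.87135235,   0.        , 284.13266124],
       [  0.        , 462.87135235, 211.29556796],
       [  0.        ,   0.        ,   1.        ]]), 'xyz': array([1.04318332, 0.73680947, 0.76564136]), 'orientation': array([5.06815142e+01, 3.92538273e-02, 1.43934706e+02])}
top {'intrinsics': array([[484.97567835,   0.        , 269.37210624],
       [  0.        , 484.97567835, 199.16119593],
       [  0.        ,   0.        ,   1.        ]]), 'xyz': array([0.35242651, 0.05719788, 1.21370472]), 'orientation': array([ 11.90589724,   0.36209811, -89.38740185])}
wrist {'intrinsics': array([[323.44378358,   0.        , 274.33211744],
       [  0.        , 323.44378358, 213.20285234],
       [  0.        ,   0.        ,   1.        ]]), 'xyz': array([ 0.2669328 , -0.51580454,  0.38419797]), 'orientation': array([-15.2011312 ,   0.09030823, -70.16559345])}
```

View pics/top0.png

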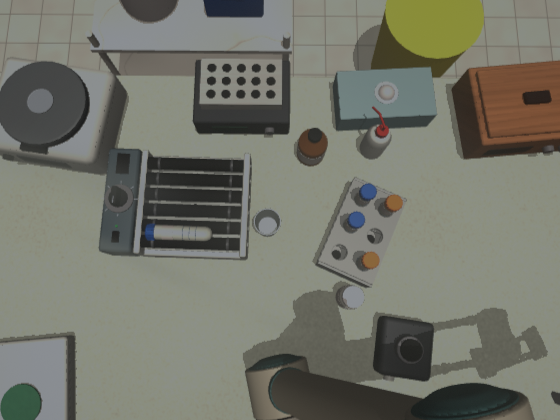

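View pics/scene0.png

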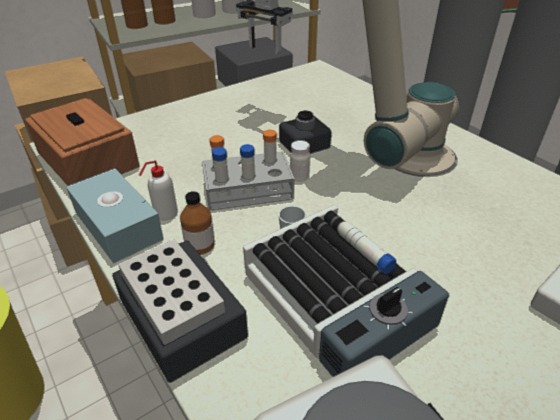

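The top view (rows down = toward the robot) shows:
- **Orange caps:** (394,203) and (370,260), at the two ends of one rack row, with an empty well (375,236) between them.
- **Blue caps:** (368,192) and (357,220).
- **Mixer:** around (190,205), with a blue-capped tube in its nearest groove, cap towards the knob at (118,198).

The tool can't tilt, so I'll grip each tube high on its cap. I'll set the round bottom in a groove, then swing the tube down about the jaw axis.

```bash
cat > h.py <<'E'
from cell import monitor, vision, ticket, ctrl
import cv2,numpy as np
from scipy.spatial.transform import Rotation as R
def cloud(n,save=None):
    i=vision.camera_info(n)
    p,d=vision.camera(n)
    if save: cv2.imwrite(f"pics/{save}.png",p[:,:,::-1])
    return p,d,pts(i,d)
def pts(i,d):
    K=i["intrinsics"]; r,c=np.mgrid[:420,:560]
    x=(c-K[0,2])/K[0,0]*d; y=(r-K[1,2])/K[1,1]*d
    P=np.stack([x,-y,-d],-1)
    W=P@R.from_euler('xyz',i["orientation"],degrees=True).as_matrix().T+i["xyz"]
    W[d==0]=np.nan
    return W
def go(x,y,z,yaw=None):
    "shift in tool axes (mm), turn (rad) from the measured pose"
    s=monitor.get_state(); Rm=R.from_euler('xyz',s["orientation"],degrees=True).as_matrix()
    sh=Rm.T@(np.array([x,y,z])-s["tcp_pos"])*1000
    t=0
    if yaw is not None:
        t=-(yaw-s["orientation"][2]); t=(t+90)%180-90
    print("shift",sh.round(1),"turn rad",round(np.radians(t),3),"t",s["time"],"pos",s["tcp_pos"].round(4),"ori",s["orientation"].round(2),"q6",s["q"][5].round(1))
E
cat > m.py <<'E'
from h import *
for n in ["top","scene"]:
    z=np.load(n+"0.npz"); p,d=z["p"],z["d"]; W=pts(vision.camera_info(n),d)
    hsv=cv2.cvtColor(p,cv2.COLOR_RGB2HSV)
    for nm,lo,hi in [("or",(5,130,90),(18,255,255)),("bl",(105,120,50),(125,255,255))]:
        m=cv2.inRange(hsv,lo,hi); k,lab,st,ce=cv2.connectedComponentsWithStats(m)
        for j in range(1,k):
            if st[j,4]<60: continue
            w=W[lab==j]; w=w[~np.isnan(w[:,0])]
            if w[:,2].max()>0.25 or len(w)<30: continue
            zt=np.percentile(w[:,2],90); t=w[w[:,2]>zt-0.006]
            c,r=cv2.minEnclosingCircle((t[:,:2]*1000).astype(np.float32))
            print(n,nm,ce[j].round(),st[j,4],"zt",zt.round(4),"circ",np.round(c,1),round(r,1),"med",np.median(t,0).round(4))
    # rollers/mixer points
    w=W.reshape(-1,3)
    def box(z0,z1,x0=0.2,x1=.75,y0=.05,y1=.6):
        return w[(w[:,2]>z0)&(w[:,2]<z1)&(w[:,0]>x0)&(w[:,0]<x1)&(w[:,1]>y0)&(w[:,1]<y1)]
    b=box(.104,.112); r=cv2.minAreaRect((b[:,:2]*1000).astype(np.float32)); print(n,"housing z.108",len(b),r)
    b=box(.145,.157,y0=.3); print(n,"knob",len(b),b.mean(0) if len(b) else 0, cv2.minAreaRect((b[:,:2]*1000).astype(np.float32)) if len(b)>5 else 0)
    b=box(.092,.104); r=cv2.minAreaRect((b[:,:2]*1000).astype(np.float32)); print(n,"rollers/ends",len(b),r)
    b=box(.064,.075,y0=-.25,y1=.1); print(n,"rack top",len(b),cv2.minAreaRect((b[:,:2]*1000).astype(np.float32)))
E
python3 m.py
```

```text
top or [517. 101.] 5843 zt 0.1377 circ [ 828.2 -536.3] 128.6 med [ 0.8243 -0.5206  0.1353]
top or [394. 202.] 199 zt 0.158 circ [ 570.9 -210.4] 17.9 med [ 0.5714 -0.2106  0.1553]
top or [370. 260.] 207 zt 0.1578 circ [ 443.  -155.3] 17.7 med [ 0.4427 -0.1539  0.1553]
top bl [368. 191.] 185 zt 0.1578 circ [ 596.2 -154.5] 18.0 med [ 0.596  -0.154   0.1552]
top bl [356. 219.] 182 zt 0.1579 circ [ 531.8 -126.2] 16.9 med [ 0.5323 -0.1254  0.1558]
top bl [149. 232.] 123 zt 0.1301 circ [506.5 337.3] 14.7 med [0.5052 0.3381 0.1274]
top housing z.108 2662 ((545.186279296875, 274.5404052734375), (693.60693359375, 321.90447998046875), 60.17281723022461)
top knob 269 [0.65208257 0.48891962 0.15072737] ((634.9097900390625, 498.79071044921875), (215.26625061035156, 109.51360321044922), 33.415504455566406)
top rollers/ends 7377 ((600.759521484375, 357.89007568359375), (486.1324462890625, 289.58642578125), 87.78130340576172)
top rack top 4902 ((474.3680725097656, -75.59658813476562), (348.5843811035156, 548.5770263671875), 89.99063873291016)
scene or [ 75. 126.] 3276 zt 0.1373 circ [ 830.3 -555.2] 1
[... 383 characters left out ...]
12    0.1553]
scene bl [219. 154.] 156 zt 0.1561 circ [ 595.4 -151.2] 20.1 med [ 0.5978 -0.1493  0.1548]
scene bl [386. 264.] 272 zt 0.1278 circ [507.9 338.9] 14.8 med [0.5095 0.3404 0.1267]
scene housing z.108 3872 ((469.0384521484375, 253.52871704101562), (605.33056640625, 253.4652557373047), 53.060699462890625)
scene knob 203 [0.5964125  0.4395587  0.14990813] ((638.400390625, 498.1615295410156), (222.42431640625, 39.82681655883789), 55.15861129760742)
scene rollers/ends 7560 ((456.2900390625, 271.0542907714844), (549.8590087890625, 373.4328308105469), 8.007299423217773)
scene rack top 2597 ((475.2864990234375, -74.87995910644531), (349.5965270996094, 549.356689453125), 89.86229705810547)
```

View pics/wrist0.png

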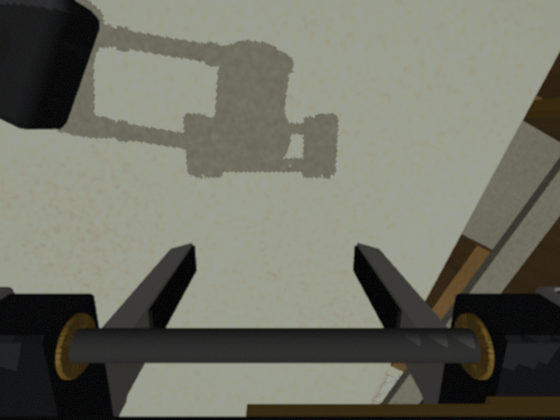

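Cap tops sit at 0.156 m as they should, and the two orange tubes are 139 mm apart (140 mm expected). Next, the mixer pose.

```bash
cat > m2.py <<'E'
from h import *
from scipy.optimize import minimize
rng={"top":(slice(145,265),slice(98,256)),"scene":(slice(205,365),slice(240,450))}
for n in ["top","scene"]:
    z=np.load(n+"0.npz"); W=pts(vision.camera_info(n),z["d"])[rng[n]].reshape(-1,3); W=W[~np.isnan(W[:,0])]
    h=W[(abs(W[:,2]-.108)<.003)]; 
    e=W[(abs(W[:,2]-.097)<.004)]
    f=lambda a:cv2.minAreaRect((a[:,:2]*1000).astype(np.float32))
    print(n,"housing",len(h),f(h[h[:,1]>.34]) )
    k=W[(W[:,2]>.143)&(W[:,2]<.16)]; print("knob",len(k),k.mean(0),f(k), "z",np.percentile(k[:,2],[10,50,90]))
    # roller ridges: fit x0,theta using points z .09-.103 inside
    r=W[(W[:,2]>.088)&(W[:,2]<.104)]
    kc=np.median(k,0)[:2]
    def cost(v):
        x,y,t=v; ex=np.array([np.cos(t),np.sin(t)]); ey=np.array([-ex[1],ex[0]])
        q=(r[:,:2]-[x,y]); u=q@ex; w=q@ey
        m=abs(w)<.105
        u,zz=u[m],r[m,2]
        xs=np.array([-95,-57,-19,19,57,95])/1000
        d=np.sqrt((u[:,None]-xs)**2+(zz[:,None]-.085)**2).min(1)-.015
        return np.mean(np.minimum(abs(d),.006))*1000
    best=None
    for x0 in np.arange(.54,.60,.006):
      for t in np.radians(np.arange(-12,13,3)):
        y0=kc[1]-.17
        s=minimize(lambda v:cost([v[0],y0,v[1]]),[x0,t],method="Nelder-Mead",options=dict(initial_simplex=[[x0,t],[x0+.003,t],[x0,t+.03]]))
        if best is None or s.fun<best.fun: best=s
    print("fit x,theta",best.x,np.degrees(best.x[1]),best.fun,"kc",kc)
E
python3 m2.py
```

```text
top housing 2185 ((588.5671997070312, 409.1485290527344), (261.8724670410156, 115.39683532714844), 5.366687297821045)
knob 132 [0.58276233 0.41642737 0.15040688] ((583.218017578125, 417.57647705078125), (41.29067611694336, 15.099631309509277), 0.02221454121172428) z [0.14655005 0.15078573 0.15342849]
fit x,theta [ 0.57939952 -0.02561324] -1.4675305918866672 1.4006487765536964 kc [0.582433  0.4161313]
scene housing 3502 ((584.8017578125, 401.49969482421875), (247.9965057373047, 120.3901596069336), 0.3053242564201355)
knob 196 [0.58575111 0.42112021 0.14988385] ((584.4818115234375, 419.7677917480469), (41.17607498168945, 14.680594444274902), 0.5712227821350098) z [0.14546031 0.15053434 0.15249519]
fit x,theta [ 0.5789148  -0.02496068] -1.430141447649402 1.0199440502033132 kc [0.58568203 0.42147429]
```

```bash
python3 -c "
from h import *
go(.5705,-.2095,.20,-23.7)"
```

```text
shift [-184.1 -465.7    5.2] turn rad -0.811 t 0.15 pos [ 0.1948 -0.5406  0.2048] ori [-1.7999e+02  8.0000e-02 -7.0190e+01] q6 -6.9
```

Request:
{"method": "move_arm", "body": {
  "plan": [
    [[-184,-466,0,-0.811,0.3],[-184,-466,0,-0.811,0.3],[-184,-466,0,-0.811,0.3],[-184,-466,0,-0.811,0.3],[-184,-466,0,-0.811,0.3]]
  ]
}}

```text
time: 0.65
tcp_pos: [0.3836, -0.3742, 0.2053]
orientation: [-180.0, 0.0, -26.9]
contact_force: [0.6, 0.3, -0.4]
finger_gap: 0.702
```

```bash
python3 -c "
from h import *
go(.5705,-.2095,.20,-23.7)"
```

```text
shift [  92.2 -231.5    5.3] turn rad -0.056 t 0.65 pos [ 0.3836 -0.3742  0.2053] ori [-180.      0.    -26.89] q6 -24.8
```

Request:
{"method": "move_arm", "body": {
  "plan": [
    [[92,-231,0,-0.056,0.3],[92,-231,0,-0.056,0.3],[92,-231,0,-0.056,0.3],[92,-231,0,-0.056,0.3],[92,-231,0,-0.056,0.3]]
  ]
}}

```text
time: 1.15
tcp_pos: [0.5713, -0.2107, 0.2053]
orientation: [180.0, 0.0, -24.0]
contact_force: [0.7, -0.8, -0.2]
finger_gap: 0.698
```

Request:
{"method": "move_arm", "body": {
  "plan": [
    [[0,0,0,0,0.3]]
  ]
}}

```text
time: 1.25
tcp_pos: [0.5739, -0.2079, 0.2047]
orientation: [-179.8, -0.0, -23.7]
contact_force: [-0.6, 0.2, 0.4]
finger_gap: 0.701
```

Run:
```python
from h import *
p,d,W=cloud("wrist","wrist1"); np.savez("w1.npz",p=p,d=d)
hsv=cv2.cvtColor(p,cv2.COLOR_RGB2HSV)
m=cv2.inRange(hsv,(5,130,90),(18,255,255)); k,lab,st,ce=cv2.connectedComponentsWithStats(m)
for j in range(1,k):
    if st[j,4]<100: continue
    w=W[lab==j]; w=w[~np.isnan(w[:,0])]; t=w[abs(w[:,2]-np.percentile(w[:,2],90))<.004]
    c,r=cv2.minEnclosingCircle((t[:,:2]*1000).astype(np.float32)); print(ce[j],np.percentile(w[:,2],90),c,r)
go(.5705,-.2095,.14,-23.7)
```

```text
[ 87.2305586  234.30777656] 0.15686772612964167 (444.7694091796875, -155.48931884765625) 18.711105346679688
[272.9984917  228.14102564] 0.1566896457889498 (572.1552124023438, -211.1632843017578) 18.7108154296875
shift [-1.1 -0.1 64.6] turn rad -0.001 t 1.3 pos [ 0.5715 -0.2101  0.2046] ori [-1.7999e+02  5.0000e-02 -2.3740e+01] q6 -3.0
```

View pics/wrist1.png

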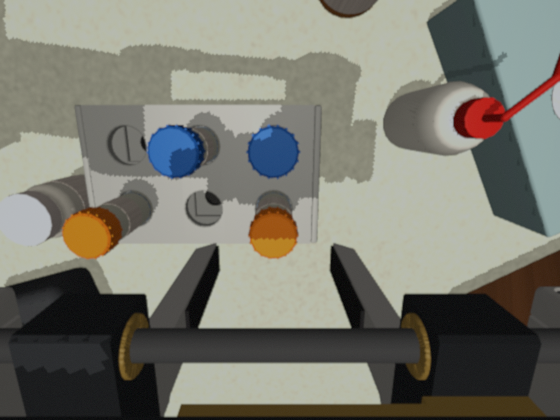

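The wrist view puts tube A's cap at (273,228), centred between the fingers, and its measured position (0.572, -0.211) agrees with the other cameras. Descending to grip the top 16 mm of the cap.

Request:
{"method": "move_arm", "body": {
  "plan": [
    [[0,0,35,0,0.3],[0,0,65,0,0.3],[0,0,65,0,0.3]]
  ]
}}

```text
time: 1.6
tcp_pos: [0.5658, -0.2119, 0.1363]
orientation: [180.0, 0.6, -24.1]
contact_force: [-0.4, 0.1, 0.7]
finger_gap: 0.701
```

Request:
{"method": "move_arm", "body": {
  "plan": [
    [[0,0,0,0,1],[0,0,0,0,1],[0,0,0,0,1],[0,0,0,0,1],[0,0,0,0,1]]
  ]
}}

```text
time: 2.1
tcp_pos: [0.5704, -0.2127, 0.1415]
orientation: [180.0, -0.1, -24.0]
contact_force: [-0.6, -0.9, 2.1]
finger_gap: 0.35
```

Request:
{"method": "move_arm", "body": {
  "plan": [
    [[0,0,-10,0,1],[0,0,-30,0,1],[0,0,-60,0,1],[0,0,-100,0,1],[0,0,-120,0,1]]
  ]
}}

```text
time: 2.6
tcp_pos: [0.571, -0.2128, 0.2644]
orientation: [180.0, -0.3, -24.0]
contact_force: [0.2, -1.0, -1.4]
finger_gap: 0.352
```

Request:
{"method": "move_arm", "body": {
  "plan": [
    [[0,0,-45,0,1],[0,0,-45,0,1],[0,0,-45,0,1]]
  ]
}}

```text
time: 2.9
tcp_pos: [0.5702, -0.2124, 0.3067]
orientation: [180.0, -0.1, -24.0]
contact_force: [-1.0, 0.5, -2.6]
finger_gap: 0.348
```

Run:
```python
from h import *
cloud("scene","s2");cloud("wrist","w2")
go(.579+.076+.0253*-.045,.2485-.076*.0253-.045,.30,-1.45)
```

```text
shift [ -90.8 -412.3    4.3] turn rad -0.394 t 3.0 pos [ 0.5691 -0.212   0.304 ] ori [-1.8e+02  1.7e-01 -2.4e+01] q6 -3.0
```

View pics/s2.png

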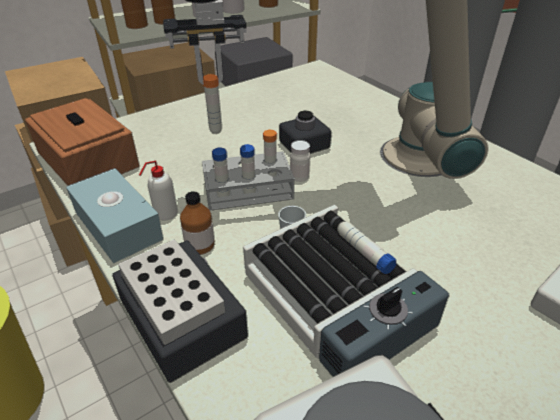

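View pics/w2.png

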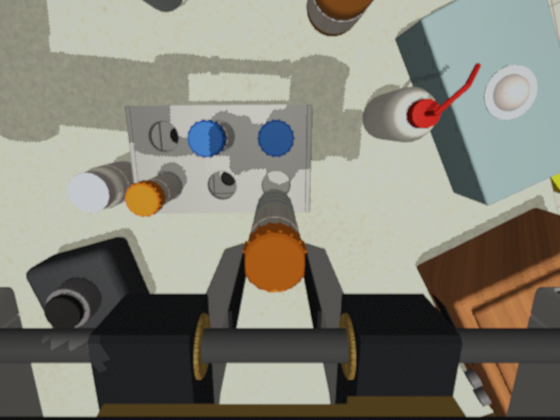

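Tube A hangs upright in the gripper: cap at (210,82) in the scene view, bottom at (215,130). The other tubes have not moved. Carrying it to the far groove (x = +76).

```bash
python3 -c "
from h import *
go(.6531,.1726,.304,-1.45)"
```

```text
shift [-7.980e+01 -3.855e+02  3.000e-01] turn rad -0.394 t 3.0 pos [ 0.5691 -0.212   0.304 ] ori [-1.8e+02  1.7e-01 -2.4e+01] q6 -3.0
```

Request:
{"method": "move_arm", "body": {
  "plan": [
    [[-3,-15,0,0,1],[-10,-45,0,-0.05,1],[-18,-85,0,-0.1,1],[-27,-128,0,-0.15,1],[-36,-172,0,-0.2,1]]
  ]
}}

```text
time: 3.5
tcp_pos: [0.6065, -0.038, 0.304]
orientation: [-180.0, 0.2, -12.4]
contact_force: [1.0, -0.7, -1.6]
finger_gap: 0.347
```

```bash
python3 -c "
from h import *
go(.6531,.1726,.304,-1.45)"
```

```text
shift [ 1.000e-01 -2.157e+02  1.000e-01] turn rad -0.192 t 3.5 pos [ 0.6065 -0.038   0.304 ] ori [-1.7997e+02  1.7000e-01 -1.2450e+01] q6 2.3
```

Request:
{"method": "move_arm", "body": {
  "plan": [
    [[0,-45,0,-0.05,1],[0,-90,0,-0.1,1],[0,-130,0,-0.14,1],[0,-165,0,-0.17,1],[0,-190,0,-0.192,1]]
  ]
}}

```text
time: 4.0
tcp_pos: [0.6474, 0.1488, 0.3036]
orientation: [-179.9, 0.2, -1.3]
contact_force: [0.5, -1.0, -0.5]
finger_gap: 0.352
```

Request:
{"method": "move_arm", "body": {
  "plan": [
    [[0,-15,0,0,1],[0,-23,0,0,1],[0,-23,0,0,1],[0,-23,0,0,1]]
  ]
}}

```text
time: 4.4
tcp_pos: [0.6487, 0.1668, 0.3054]
orientation: [179.9, 0.0, -1.6]
contact_force: [0.7, -0.2, -1.5]
finger_gap: 0.35
```

Run:
```python
from h import *
cloud("scene","s3");cloud("wrist","w3")
go(.6531,.1726,.24,-1.45)
go(.6531,.1726,.24,-1.45)
```

```text
shift [ 4.  -6.3 65.6] turn rad -0.003 t 4.5 pos [0.6489 0.1664 0.3056] ori [179.96  -0.    -1.64] q6 10.1
shift [ 4.  -6.3 65.6] turn rad -0.003 t 4.5 pos [0.6489 0.1664 0.3056] ori [179.96  -0.    -1.64] q6 10.1
```

View pics/s3.png

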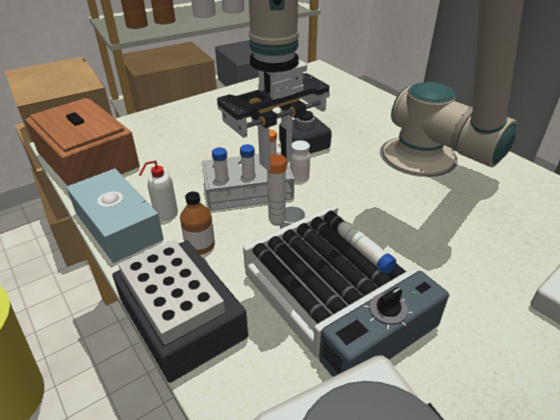

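View pics/w3.png

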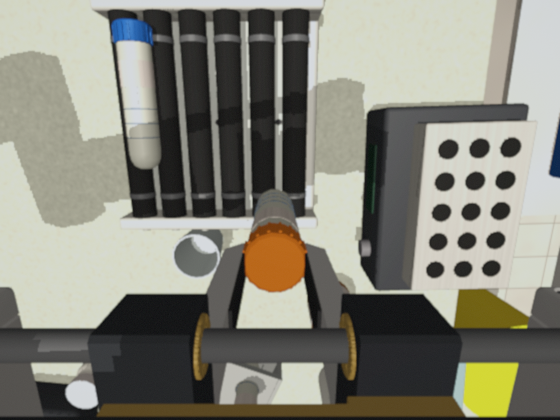

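Tube A hangs upright just outside the mixer's end plate, lined up with the last groove (wrist view, column ~275). I'll check the groove position from the wrist depth.

```bash
cat > m3.py <<'E'
from h import *
from scipy.optimize import minimize
import sys
p,d,W=cloud("wrist"); 
W=W[:225].reshape(-1,3); r=W[~np.isnan(W[:,0])]
r=r[(r[:,2]>.088)&(r[:,2]<.104)]
def cost(v):
    x,t=v; ex=np.array([np.cos(t),np.sin(t)]); ey=np.array([-ex[1],ex[0]])
    q=(r[:,:2]-[x,.2485]); u=q@ex; w=q@ey
    m=(abs(w)<.105)
    u,zz=u[m],r[m,2]
    xs=np.array([-95,-57,-19,19,57,95])/1000
    dd=np.sqrt((u[:,None]-xs)**2+(zz[:,None]-.085)**2).min(1)-.015
    return np.mean(np.minimum(abs(dd),.006))*1000
best=min((minimize(cost,[x0,t],method="Nelder-Mead",options=dict(initial_simplex=[[x0,t],[x0+.003,t],[x0,t+.03]])) for x0 in np.arange(.565,.595,.006) for t in (-.05,-.02,0)),key=lambda s:s.fun)
print("fit",best.x,np.degrees(best.x[1]),best.fun,len(r))
# end plates extents
e=W[(abs(W[:,2]-.097)<.003)&(abs(W[:,0]-.579)<.12)]
print("y range plates",np.nanpercentile(e[:,1],[1,99]))
E
python3 m3.py
```

```text
fit [ 0.58012149 -0.02264257] -1.2973236686823681 1.4824829352747344 35903
y range plates [0.1260217  0.37165161]
```

Request:
{"method": "move_arm", "body": {
  "plan": [
    [[4,-6,10,0,1],[4,-6,35,0,1],[4,-6,60,0,1],[4,-6,72,0,1],[4,-6,72,0,1]]
  ]
}}

```text
time: 5.05
tcp_pos: [0.6528, 0.1734, 0.2318]
orientation: [180.0, 0.1, -1.6]
contact_force: [0.2, 0.3, -1.2]
finger_gap: 0.349
```

Request:
{"method": "move_arm", "body": {
  "plan": [
    [[0,0,3,0,1],[0,0,5,0,1],[0,0,5,0,1],[0,0,5,0,1]]
  ]
}}

```text
time: 5.45
tcp_pos: [0.6536, 0.1737, 0.2294]
orientation: [-180.0, -0.1, -1.5]
contact_force: [0.2, 0.4, 0.1]
finger_gap: 0.352
```

```bash
python3 -c "
from h import *
s=monitor.get_state();print(s['contact_force'],s['moment'])
go(.6536,.1726,.228,-1.45)"
```

```text
[0.22393531 0.42100556 0.08550403] [-0.03771482 -0.12840451  0.00824275]
shift [0.  1.1 1.4] turn rad -0.002 t 5.45 pos [0.6536 0.1737 0.2294] ori [-1.7999e+02 -1.0000e-01 -1.5500e+00] q6 10.5
```

Request:
{"method": "move_arm", "body": {
  "plan": [
    [[0,0,2,0,1],[0,0,3,0,1],[0,0,3,0,1]]
  ]
}}

```text
time: 5.75
tcp_pos: [0.6539, 0.174, 0.2291]
orientation: [-179.9, -0.3, -1.5]
contact_force: [-1.2, -0.1, 10.0]
finger_gap: 0.352
```

The bottom is seated in the groove with 10 N on it. Starting the tilt along an arc.

Request:
{"method": "move_arm", "body": {
  "plan": [
    [[0,-7,0,0,1],[0,-14.5,0.7,0,1],[0,-22,1.5,0,1],[0,-29,2.7,0,1],[0,-36,4.3,0,1]]
  ]
}}

```text
time: 6.25
tcp_pos: [0.6553, 0.2104, 0.2244]
orientation: [-179.9, -0.3, -1.5]
contact_force: [-1.3, 0.3, 9.0]
finger_gap: 0.35
```

Run:
```python
from h import *
cloud("scene","s4")
s=monitor.get_state();print(s['contact_force'],s['moment'],s['finger_gap'],s['tcp_pos'])
```

```text
[-0.29308172  2.20265092  8.77665249] [ 0.08499463  0.10192741 -0.08598764] 0.3482440217167107 [0.6550527  0.21177615 0.22392824]
```

View pics/s4.png

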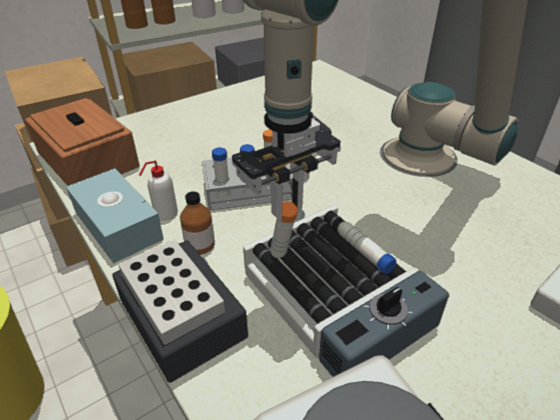

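It is pivoting in the pads: cap at (290,212), bottom still in the groove at (279,255). Continuing.

Request:
{"method": "move_arm", "body": {
  "plan": [
    [[0,-13.9,4,0,1],[0,-27.2,9.3,0,1],[0,-40,15.9,0,1],[0,-52.1,23.6,0,1],[0,-63.2,32.3,0,1]]
  ]
}}

```text
time: 6.8
tcp_pos: [0.6561, 0.2736, 0.1885]
orientation: [180.0, -0.1, -1.5]
contact_force: [0.3, 0.7, 1.9]
finger_gap: 0.35
```

Run:
```python
from h import *
cloud("scene","s5")
s=monitor.get_state();print(s['contact_force'],s['moment'],s['finger_gap'],s['tcp_pos'])
```

```text
[1.6501612  2.55936281 1.36922844] [ 0.03718563 -0.47848396  0.14600051] 0.34902930501089585 [0.65526129 0.27542184 0.18613742]
```

View pics/s5.png

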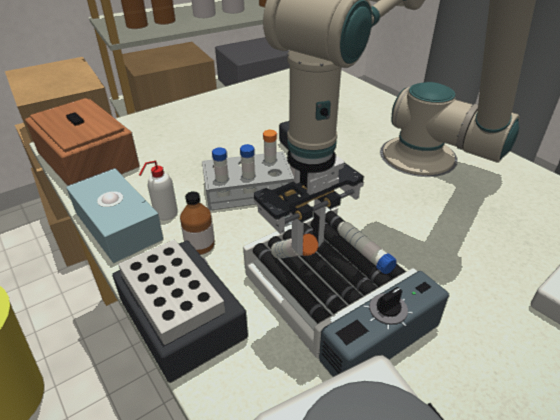

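Request:
{"method": "move_arm", "body": {
  "plan": [
    [[0,-8,7,0,1],[0,-14.9,14.9,0,1],[0,-21.5,23,0,1],[0,-27.4,31.6,0,1],[0,-35.1,45,0,1]]
  ]
}}

```text
time: 7.35
tcp_pos: [0.6569, 0.308, 0.1433]
orientation: [180.0, -0.0, -1.6]
contact_force: [0.5, -1.2, 0.8]
finger_gap: 0.35
```

Run:
```python
from h import *
cloud("scene","s6"); cloud("wrist","w6")
s=monitor.get_state();print(s['contact_force'],s['moment'],s['finger_gap'],s['tcp_pos'])
```

```text
[ 1.12026926 -0.06567835 -0.01992645] [-0.08652436 -0.37146878  0.13119927] 0.34827652804152137 [0.65606371 0.30914383 0.1410765 ]
```

View pics/s6.png

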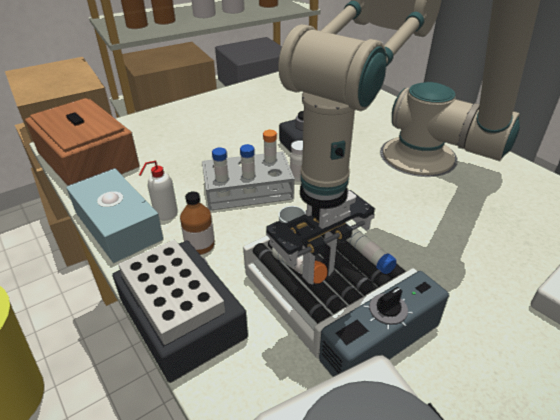

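View pics/w6.png

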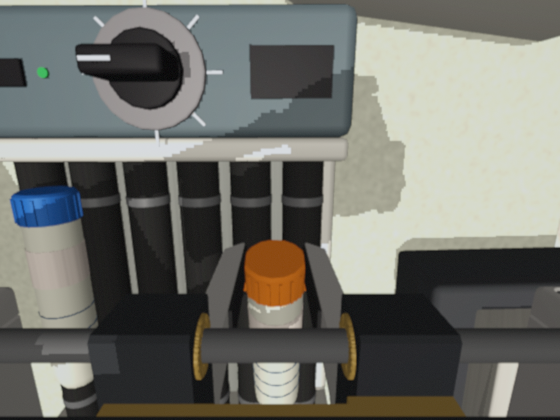

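Cap at (318,272), tube about 20° from lying flat, forces near zero. Lowering the last stretch slowly.

Request:
{"method": "move_arm", "body": {
  "plan": [
    [[0,-4,9,0,1],[0,-7,17,0,1],[0,-9,24,0,1],[0,-11,29,0,1],[0,-11,31,0,1]]
  ]
}}

```text
time: 7.95
tcp_pos: [0.6567, 0.3192, 0.112]
orientation: [-180.0, 0.1, -1.5]
contact_force: [0.1, 1.4, 0.7]
finger_gap: 0.347
```

Request:
{"method": "move_arm", "body": {
  "plan": [
    [[0,0,1.5,0,1],[0,0,3,0,1],[0,0,3,0,1]]
  ]
}}

```text
time: 8.25
tcp_pos: [0.6571, 0.3191, 0.11]
orientation: [-180.0, -0.0, -1.6]
contact_force: [-0.3, 1.6, 0.3]
finger_gap: 0.347
```

Run:
```python
from h import *
p,d,W=cloud("wrist","w7");p,d,W2=cloud("scene","s7")
s=monitor.get_state();print(s['contact_force'],s['moment'],s['finger_gap'],s['tcp_pos'])
for c in (0.34,.33,.325,.32): pass
w=W.reshape(-1,3); 
for y0 in np.arange(.17,.37,.01):
    m=(abs(w[:,1]-y0)<.003)&(abs(w[:,0]-.655)<.012)&(w[:,2]<.15)
    if m.sum()>5: print(round(y0,3),np.percentile(w[m,2],97).round(4))
```

```text
[-0.26210845  2.13459811  0.99933992] [ 0.18287537 -0.00446194  0.00253569] 0.34890234240137635 [0.65716001 0.31904138 0.11010902]
0.23 0.1302
0.24 0.1312
0.25 0.1319
0.26 0.1328
0.29 0.1343
0.3 0.1358
0.31 0.1374
0.32 0.1372
0.33 0.1001
0.34 0.0999
0.35 0.0997
0.36 0.1002
```

View pics/w7.png

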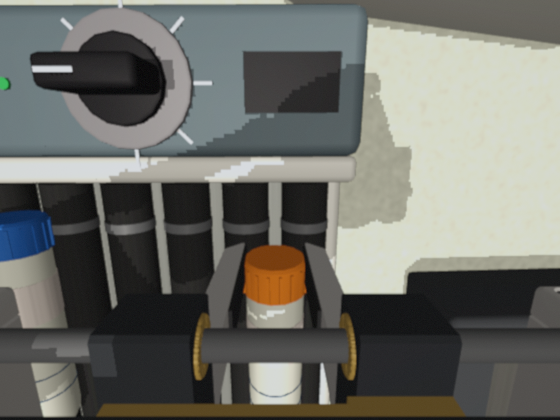

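View pics/s7.png

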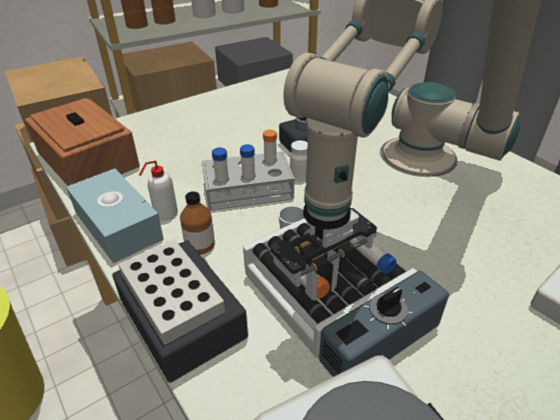

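The tube is about 4° from flat, with its cap ~8 mm above rest. Lowering in small steps and watching the force.

Request:
{"method": "move_arm", "body": {
  "plan": [
    [[0,0,2,0,1],[0,0,4,0,1],[0,0,5.5,0,1],[0,0,5.5,0,1]]
  ]
}}

```text
time: 8.75
tcp_pos: [0.6571, 0.3188, 0.1039]
orientation: [180.0, 0.0, -1.5]
contact_force: [0.1, 1.3, 0.4]
finger_gap: 0.346
```

Request:
{"method": "move_arm", "body": {
  "plan": [
    [[0,0,1,0,1],[0,0,1.5,0,1],[0,0,1.5,0,1]]
  ]
}}

```text
time: 9.05
tcp_pos: [0.6571, 0.3188, 0.1028]
orientation: [180.0, -0.0, -1.5]
contact_force: [0.3, 1.8, 0.8]
finger_gap: 0.35
```

```bash
cat > prof.py <<'E'
from h import *
import sys
x=float(sys.argv[1])
p,d,W=cloud("wrist",sys.argv[2])
s=monitor.get_state();print(s['contact_force'].round(2),s['moment'].round(2),s['finger_gap'],s['tcp_pos'])
w=W.reshape(-1,3)
for y0 in np.arange(.15,.36,.01):
    m=(abs(w[:,1]-y0)<.003)&(abs(w[:,0]-x)<.012)&(w[:,2]<.16)
    if m.sum()>5: print(round(y0,3),np.percentile(w[m,2],97).round(4),end='; ')
E
python3 prof.py .656 w8
```

```text
[ 0.55  0.94 -0.02] [ 0.09 -0.16 -0.01] 0.3495718083787903 [0.65715436 0.31885113 0.1028535 ]
0.23 0.1238; 0.24 0.1284; 0.25 0.1285; 0.26 0.1287; 0.29 0.1287; 0.3 0.1291; 0.31 0.1308; 0.32 0.13; 0.33 0.0995; 0.34 0.0994; 0.35 0.0996;
```

Request:
{"method": "move_arm", "body": {
  "plan": [
    [[0,0,0.5,0,1],[0,0,1,0,1],[0,0,1,0,1]]
  ]
}}

```text
time: 9.4
tcp_pos: [0.6573, 0.3189, 0.1022]
orientation: [180.0, -0.0, -1.6]
contact_force: [0.1, 1.1, 2.3]
finger_gap: 0.35
```

Request:
{"method": "move_arm", "body": {
  "plan": [
    [[0,0,0,0,0.6],[0,0,0,0,0.5],[0,0,0,0,0.5],[0,0,0,0,0.5]]
  ]
}}

```text
time: 9.8
tcp_pos: [0.6569, 0.3186, 0.1015]
orientation: [180.0, 0.0, -1.6]
contact_force: [0.3, 1.3, -0.2]
finger_gap: 0.503
```

```bash
python3 prof.py .656 w9
```

```text
[ 0.09  0.1  -0.1 ] [-0.12 -0.11 -0.05] 0.4995767905330135 [0.65691479 0.31870061 0.10155125]
0.24 0.1283; 0.25 0.1282; 0.26 0.1285; 0.29 0.128; 0.3 0.1285; 0.31 0.1301; 0.32 0.1294; 0.33 0.0994; 0.34 0.0994; 0.35 0.0993;
```

View pics/w9.png

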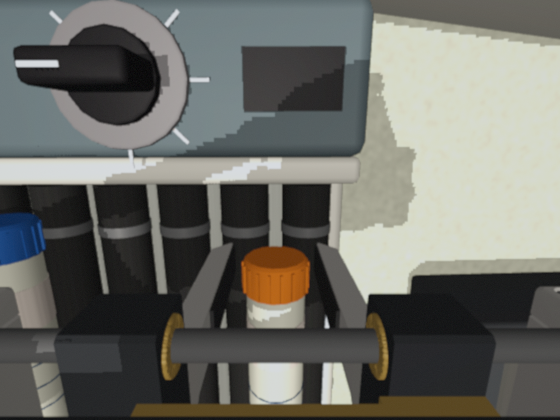

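Tube A rests flat in the groove, released without a visible drop (cap at (275,275), fingers clear on both sides). Lifting and going for tube B.

Request:
{"method": "move_arm", "body": {
  "plan": [
    [[0,0,-15,0,0.5],[0,0,-40,0,0.5],[0,0,-80,0,0.5],[0,0,-110,0,0.5],[0,0,-110,0,0.4]]
  ]
}}

```text
time: 10.35
tcp_pos: [0.6596, 0.3198, 0.2177]
orientation: [-179.8, -0.5, -1.5]
contact_force: [0.5, 1.1, 0.8]
finger_gap: 0.548
```

```bash
python3 -c "
from h import *
go(.4443,-.1548,.21,-23.7)"
```

```text
shift [-202.5  480.3    4. ] turn rad 0.387 t 10.35 pos [0.6596 0.3198 0.2177] ori [-179.78   -0.55   -1.55] q6 22.0
```

Request:
{"method": "move_arm", "body": {
  "plan": [
    [[-202,480,6,0.387,0.3],[-202,480,6,0.387,0.3],[-202,480,6,0.387,0.3],[-202,480,6,0.387,0.3],[-202,480,6,0.387,0.3]]
  ]
}}

```text
time: 10.85
tcp_pos: [0.5521, 0.0895, 0.2076]
orientation: [179.9, 0.1, -23.7]
contact_force: [0.8, -0.8, 0.4]
finger_gap: 0.699
```

```bash
python3 -c "
from h import *
go(.4443,-.1548,.21,-23.7)"
```

```text
shift [ -0.5 267.   -2.1] turn rad 0.0 t 10.85 pos [0.5521 0.0895 0.2076] ori [ 1.7993e+02  8.0000e-02 -2.3690e+01] q6 25.8
```

Request:
{"method": "move_arm", "body": {
  "plan": [
    [[0,267,0,0,0.3],[0,267,0,0,0.3],[0,267,0,0,0.3],[0,267,0,0,0.3],[0,267,0,0,0.3]]
  ]
}}

```text
time: 11.35
tcp_pos: [0.4515, -0.1389, 0.208]
orientation: [180.0, 0.1, -23.7]
contact_force: [1.5, -0.7, -0.6]
finger_gap: 0.7
```

Request:
{"method": "move_arm", "body": {
  "plan": [
    [[0,16,0,0,0.3],[0,16,0,0,0.3],[0,16,0,0,0.3]]
  ]
}}

```text
time: 11.65
tcp_pos: [0.4465, -0.1519, 0.2083]
orientation: [-180.0, 0.1, -23.8]
contact_force: [0.5, 0.3, 0.2]
finger_gap: 0.699
```

Run:
```python
from h import *
p,d,W=cloud("wrist","wrist10"); cloud("top","top10")
hsv=cv2.cvtColor(p,cv2.COLOR_RGB2HSV)
m=cv2.inRange(hsv,(5,130,90),(18,255,255)); k,lab,st,ce=cv2.connectedComponentsWithStats(m)
for j in range(1,k):
    if st[j,4]<100: continue
    w=W[lab==j]; w=w[~np.isnan(w[:,0])]; t=w[abs(w[:,2]-np.percentile(w[:,2],90))<.004]
    c,r=cv2.minEnclosingCircle((t[:,:2]*1000).astype(np.float32)); print(ce[j],np.percentile(w[:,2],90),c,r)
go(.4443,-.1548,.14,-23.7)
```

```text
[272.19512195 225.93902439] 0.15675205755395402 (444.0660095214844, -154.85708618164062) 18.46135902404785
shift [-1.1  4.4 68.5] turn rad 0.001 t 11.75 pos [ 0.4471 -0.1512  0.2085] ori [-1.7997e+02  4.0000e-02 -2.3660e+01] q6 -3.5
```

View pics/wrist10.png

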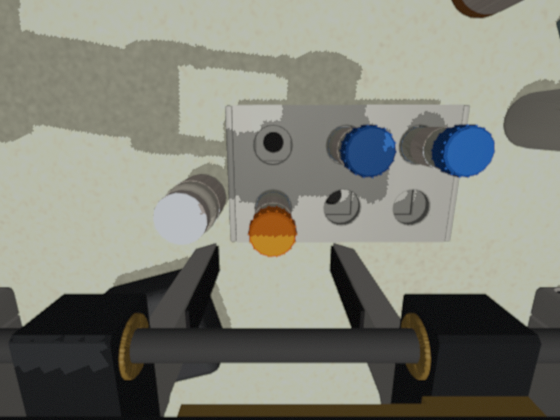

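View pics/top10.png

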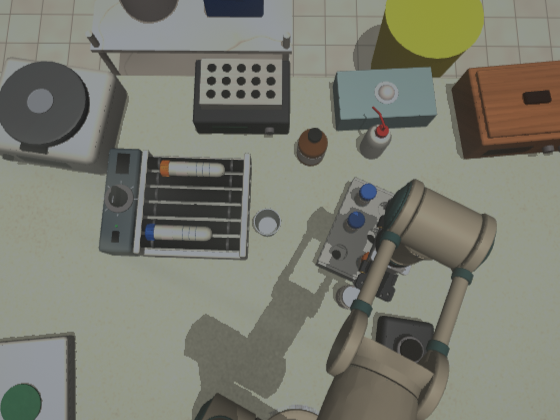

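Top view: tube A lies straight in the far groove, cap (165,168) to bottom (222,170), clear of both plates. Tube B is measured at (0.444, -0.155).

Request:
{"method": "move_arm", "body": {
  "plan": [
    [[-1,4,0,0,0.3],[-1,4,30,0,0.3],[-1,4,60,0,0.3],[-1,4,68,0,0.3],[-1,4,68,0,0.3]]
  ]
}}

```text
time: 12.25
tcp_pos: [0.4438, -0.1547, 0.14]
orientation: [-180.0, 0.2, -23.7]
contact_force: [-0.2, 0.0, 0.4]
finger_gap: 0.7
```

Request:
{"method": "move_arm", "body": {
  "plan": [
    [[0,0,0,0,1],[0,0,0,0,1],[0,0,0,0,1],[0,0,0,0,1],[0,0,0,0,1]]
  ]
}}

```text
time: 12.75
tcp_pos: [0.4447, -0.1558, 0.1415]
orientation: [180.0, -0.1, -23.7]
contact_force: [-0.2, 0.9, 1.7]
finger_gap: 0.348
```

Request:
{"method": "move_arm", "body": {
  "plan": [
    [[0,0,-10,0,1],[0,0,-30,0,1],[0,0,-60,0,1],[0,0,-100,0,1],[0,0,-120,0,1]]
  ]
}}

```text
time: 13.25
tcp_pos: [0.4455, -0.1562, 0.2647]
orientation: [180.0, -0.3, -23.7]
contact_force: [1.0, 0.1, -1.2]
finger_gap: 0.352
```

Request:
{"method": "move_arm", "body": {
  "plan": [
    [[0,0,-35,0,1],[0,0,-45,0,1],[0,0,-45,0,1]]
  ]
}}

```text
time: 13.55
tcp_pos: [0.4451, -0.1559, 0.3074]
orientation: [180.0, -0.2, -23.7]
contact_force: [0.6, -0.7, -1.0]
finger_gap: 0.346
```

Run:
```python
from h import *
cloud("scene","s12");cloud("wrist","w12")
go(.5795-.0253*.074,.2485-.074,.304,-1.45)
```

```text
shift [ -10.1 -355.8    0.8] turn rad -0.389 t 13.65 pos [ 0.4437 -0.1553  0.3048] ori [-1.800e+02  1.200e-01 -2.372e+01] q6 -4.0
```

View pics/s12.png

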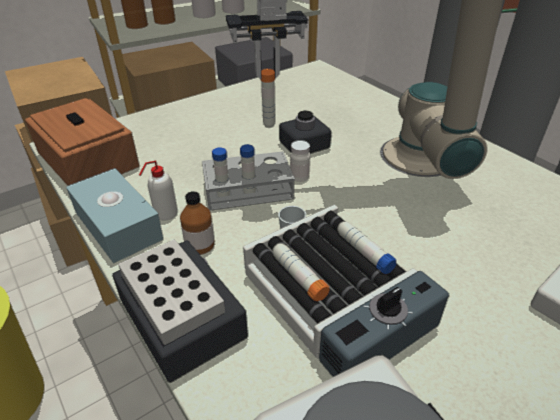

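Tube B is out and hanging upright (cap (268,76), bottom (268,125)), and tube A is undisturbed. Carrying B to the centre groove.

Request:
{"method": "move_arm", "body": {
  "plan": [
    [[0,-15,0,0,1],[-1,-45,0,-0.05,1],[-2,-85,0,-0.1,1],[-4,-128,0,-0.15,1],[-5,-172,0,-0.2,1]]
  ]
}}

```text
time: 14.15
tcp_pos: [0.5082, 0.0053, 0.3038]
orientation: [180.0, 0.2, -12.2]
contact_force: [0.1, -1.0, -0.9]
finger_gap: 0.349
```

```bash
python3 -c "
from h import *
go(.5776,.1745,.304,-1.45)"
```

```text
shift [  32.  -180.    -0.5] turn rad -0.188 t 14.15 pos [0.5082 0.0053 0.3038] ori [179.96   0.23 -12.19] q6 5.0
```

Request:
{"method": "move_arm", "body": {
  "plan": [
    [[8,-45,0,-0.05,1],[15,-85,0,-0.1,1],[21,-120,0,-0.14,1],[27,-150,0,-0.17,1],[31,-175,0,-0.188,1]]
  ]
}}

```text
time: 14.65
tcp_pos: [0.576, 0.1701, 0.3031]
orientation: [180.0, 0.3, -1.4]
contact_force: [0.4, -0.8, -1.0]
finger_gap: 0.349
```

Request:
{"method": "move_arm", "body": {
  "plan": [
    [[0,0,0,0,1],[0,0,0,0,1]]
  ]
}}

```text
time: 14.85
tcp_pos: [0.5756, 0.1682, 0.3037]
orientation: [179.9, 0.2, -1.4]
contact_force: [-0.3, -0.3, -1.8]
finger_gap: 0.347
```

```bash
python3 -c "
from h import *
go(.5776,.1745,.234,-1.45)"; python3 m3.py
```

```text
shift [ 2.2 -6.4 69.6] turn rad 0.0 t 14.85 pos [0.5756 0.1682 0.3037] ori [179.9    0.25  -1.44] q6 11.1
fit [ 0.58007949 -0.02358535] -1.3513408330497152 1.5311547004434725 32478
y range plates [0.12516727 0.3704296 ]
```

Request:
{"method": "move_arm", "body": {
  "plan": [
    [[2.5,-6,10,0,1],[2.5,-6,35,0,1],[2.5,-6,60,0,1],[2.5,-6,70,0,1],[2.5,-6,70,0,1]]
  ]
}}

```text
time: 15.4
tcp_pos: [0.5779, 0.1735, 0.234]
orientation: [179.9, 0.2, -1.5]
contact_force: [-0.7, 0.0, -0.2]
finger_gap: 0.347
```

Request:
{"method": "move_arm", "body": {
  "plan": [
    [[0,0,3,0,1],[0,0,6,0,1],[0,0,7.5,0,1],[0,0,7.5,0,1]]
  ]
}}

```text
time: 15.8
tcp_pos: [0.5794, 0.1743, 0.2293]
orientation: [-180.0, -0.1, -1.5]
contact_force: [0.4, 1.3, 0.6]
finger_gap: 0.348
```

```bash
python3 -c "
from h import *
s=monitor.get_state();print(s['contact_force'],s['moment'])
go(.5776,.1745,.2264,-1.45)"
```

```text
[0.3784173  1.27832687 0.5954228 ] [-0.048089    0.01955461  0.01959821]
shift [-1.8 -0.1  2.9] turn rad -0.001 t 15.8 pos [0.5794 0.1743 0.2293] ori [-1.7999e+02 -7.0000e-02 -1.4900e+00] q6 11.7
```

Same heights as with the first tube. Pressing 3 mm, then following the same arc.

Request:
{"method": "move_arm", "body": {
  "plan": [
    [[-1,0,2,0,1],[-1,0,3,0,1],[-1,0,3,0,1]]
  ]
}}

```text
time: 16.1
tcp_pos: [0.5796, 0.1747, 0.2294]
orientation: [-179.9, -0.4, -1.5]
contact_force: [-1.8, -0.1, 13.0]
finger_gap: 0.346
```

Request:
{"method": "move_arm", "body": {
  "plan": [
    [[0,-7,0,0,1],[0,-14.5,0.7,0,1],[0,-22,1.5,0,1],[0,-29,2.7,0,1],[0,-36,4.3,0,1]]
  ]
}}

```text
time: 16.6
tcp_pos: [0.5805, 0.2111, 0.2243]
orientation: [-179.9, -0.3, -1.5]
contact_force: [-0.6, 0.7, 8.1]
finger_gap: 0.352
```

Run:
```python
from h import *
cloud("scene","s14")
s=monitor.get_state();print(s['contact_force'],s['moment'],s['finger_gap'],s['tcp_pos'])
```

```text
[-0.10365715  3.17812976  8.90968855] [ 0.04812316  0.07274998 -0.06166232] 0.3468114031609798 [0.58050356 0.21243317 0.22399499]
```

View pics/s14.png

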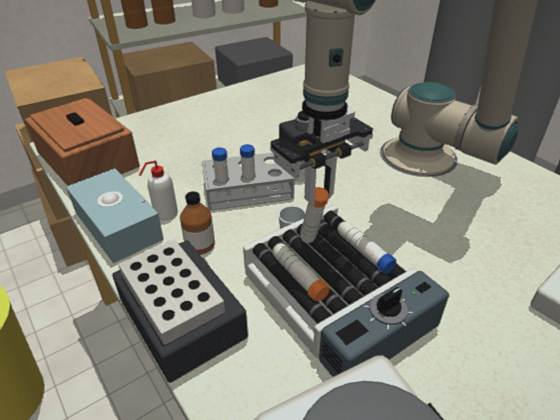

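Tube B is tilting (cap (320,198), bottom (310,238)) in the middle groove between the two lying tubes. Continuing.

Request:
{"method": "move_arm", "body": {
  "plan": [
    [[0,-13.9,4,0,1],[0,-27.2,9.3,0,1],[0,-40,15.9,0,1],[0,-52.1,23.6,0,1],[0,-63.2,32.3,0,1]]
  ]
}}

```text
time: 17.15
tcp_pos: [0.5807, 0.2738, 0.1879]
orientation: [179.9, 0.0, -1.5]
contact_force: [-0.4, -1.2, 0.1]
finger_gap: 0.351
```

Request:
{"method": "move_arm", "body": {
  "plan": [
    [[0,-8,7,0,1],[0,-14.9,14.9,0,1],[0,-21.5,23,0,1],[0,-27.4,31.6,0,1],[0,-35.1,45,0,1]]
  ]
}}

```text
time: 17.65
tcp_pos: [0.5821, 0.309, 0.1436]
orientation: [-180.0, -0.1, -1.5]
contact_force: [1.0, 0.7, -0.0]
finger_gap: 0.351
```

Run:
```python
from h import *
cloud("scene","s15");cloud("wrist","w15")
s=monitor.get_state();print(s['contact_force'],s['moment'],s['finger_gap'],s['tcp_pos'])
```

```text
[ 0.18764513 -0.45893502 -0.56068689] [-0.21134784 -0.27758123  0.1170709 ] 0.349750085321297 [0.58100267 0.30896988 0.14135685]
```

View pics/w15.png

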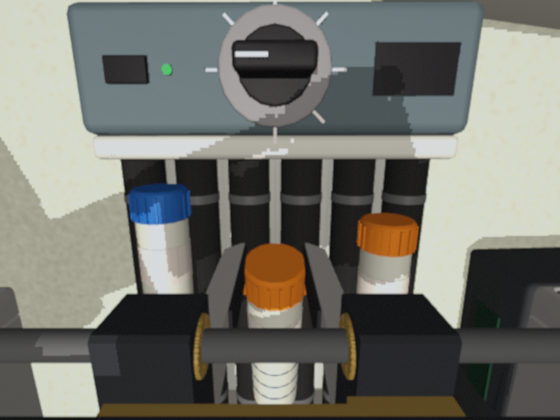

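Tube B's cap is at (275,275), centred between the blue tube (left) and tube A (right). Lowering the rest of the way.

Request:
{"method": "move_arm", "body": {
  "plan": [
    [[0,-4,9,0,1],[0,-7,17,0,1],[0,-9,24,0,1],[0,-11,29,0,1],[0,-11,32,0,1]]
  ]
}}

```text
time: 18.25
tcp_pos: [0.5816, 0.3198, 0.1112]
orientation: [-180.0, 0.0, -1.5]
contact_force: [0.1, 1.1, 0.2]
finger_gap: 0.347
```

Request:
{"method": "move_arm", "body": {
  "plan": [
    [[0,0,2,0,1],[0,0,4,0,1],[0,0,5.5,0,1],[0,0,5.5,0,1]]
  ]
}}

```text
time: 18.65
tcp_pos: [0.5819, 0.3195, 0.1064]
orientation: [-180.0, -0.0, -1.5]
contact_force: [-0.4, 1.6, 0.8]
finger_gap: 0.347
```

```bash
python3 prof.py .581 w16
```

```text
[-0.3   1.16  0.41] [ 0.07 -0.05  0.01] 0.3535486642331384 [0.58193675 0.3194831  0.10646294]
0.23 0.1269; 0.24 0.1304; 0.25 0.131; 0.26 0.1317; 0.29 0.1325; 0.3 0.1344; 0.31 0.1353; 0.32 0.1344; 0.33 0.099; 0.34 0.0989; 0.35 0.0989;
```

Request:
{"method": "move_arm", "body": {
  "plan": [
    [[0,0,1.5,0,1],[0,0,3,0,1],[0,0,4,0,1],[0,0,4,0,1]]
  ]
}}

```text
time: 19.1
tcp_pos: [0.5819, 0.3195, 0.1021]
orientation: [180.0, 0.0, -1.5]
contact_force: [-0.3, 1.8, 0.9]
finger_gap: 0.347
```

Request:
{"method": "move_arm", "body": {
  "plan": [
    [[0,0,0.5,0,1],[0,0,1,0,1],[0,0,1,0,1]]
  ]
}}

```text
time: 19.4
tcp_pos: [0.5819, 0.3195, 0.1014]
orientation: [180.0, -0.0, -1.5]
contact_force: [0.3, 0.2, 0.8]
finger_gap: 0.347
```

```bash
python3 prof.py .581 w17
```

```text
[-0.62  1.11  0.58] [ 0.04 -0.05  0.  ] 0.3476390123643504 [0.58194957 0.31948415 0.10136167]
0.24 0.1283; 0.25 0.1286; 0.26 0.1288; 0.29 0.1286; 0.3 0.1296; 0.31 0.1307; 0.32 0.1294; 0.33 0.0991; 0.34 0.0992; 0.35 0.0993;
```

Request:
{"method": "move_arm", "body": {
  "plan": [
    [[0,0,0.4,0,1],[0,0,0.8,0,1],[0,0,0.8,0,1]]
  ]
}}

```text
time: 19.75
tcp_pos: [0.5819, 0.3195, 0.1011]
orientation: [-180.0, -0.0, -1.5]
contact_force: [-0.9, 0.7, 4.7]
finger_gap: 0.35
```

Request:
{"method": "move_arm", "body": {
  "plan": [
    [[0,0,0,0,0.6],[0,0,0,0,0.5],[0,0,0,0,0.5],[0,0,0,0,0.5]]
  ]
}}

```text
time: 20.15
tcp_pos: [0.5816, 0.3192, 0.1]
orientation: [180.0, 0.1, -1.5]
contact_force: [0.5, -0.8, 0.5]
finger_gap: 0.501
```

```bash
python3 prof.py .581 w18
```

```text
[-0.22  0.24 -0.02] [ 0.01 -0.07  0.07] 0.5019008663034578 [0.58168128 0.31929413 0.10010826]
0.24 0.1281; 0.25 0.1282; 0.26 0.1285; 0.29 0.1281; 0.3 0.1291; 0.31 0.1301; 0.32 0.129; 0.33 0.0992; 0.34 0.0988; 0.35 0.099;
```

View pics/w18.png

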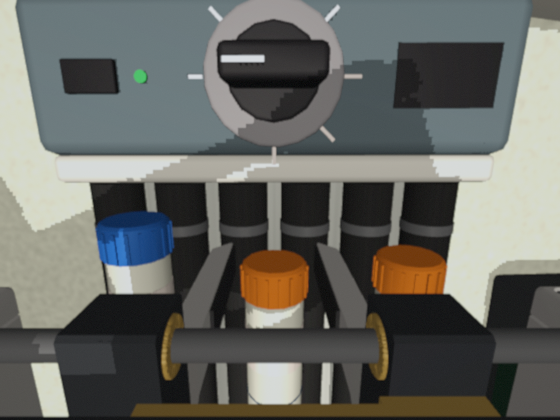

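Tube B is released and level, same height profile as A. Lifting, then on to the knob with the jaws turned along the mixer's y axis.

Request:
{"method": "move_arm", "body": {
  "plan": [
    [[0,0,-15,0,0.5],[0,0,-40,0,0.5],[0,0,-80,0,0.5],[0,0,-115,0,0.5],[0,0,-115,0,0.5]]
  ]
}}

```text
time: 20.7
tcp_pos: [0.5847, 0.3207, 0.2215]
orientation: [-179.7, -0.6, -1.5]
contact_force: [0.2, 0.7, -0.2]
finger_gap: 0.5
```

Run:
```python
from h import *
p,d,W=cloud("wrist","w19")
w=W.reshape(-1,3); k=w[(w[:,2]>.143)&(w[:,2]<.158)&(abs(w[:,0]-.584)<.05)&(abs(w[:,1]-.4185)<.04)]
print(len(k),k.mean(0),cv2.minAreaRect((k[:,:2]*1000).astype(np.float32)))
go(.5838,.4185,.205,88.5)
```

```text
1136 [0.58428678 0.41729205 0.15165308] ((584.4252319335938, 417.38116455078125), (13.587018013000488, 41.348243713378906), 88.7525863647461)
shift [ -2.2 -98.3  13.7] turn rad -1.571 t 20.75 pos [0.5833 0.3201 0.2185] ori [-179.87   -0.31   -1.49] q6 24.3
```

View pics/w19.png

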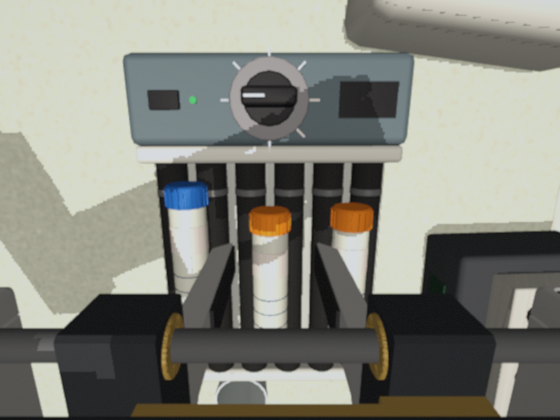

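Both orange tubes lie parallel to the blue one (caps at (270,220), (351,216), (186,195)). The knob bar is at (268,96), centre (0.584, 0.418).

Request:
{"method": "move_arm", "body": {
  "plan": [
    [[0,-25,0,-0.149,0.4],[0,-50,0,-0.298,0.4],[0,-75,0,-0.447,0.4],[0,-90,0,-0.596,0.4],[0,-98,0,-0.745,0.4]]
  ]
}}

```text
time: 21.25
tcp_pos: [0.5834, 0.4185, 0.2128]
orientation: [-179.9, 0.2, 41.6]
contact_force: [-0.2, 0.2, 1.1]
finger_gap: 0.598
```

```bash
python3 -c "
from h import *
go(.584,.418,.2185,88.5)"
```

```text
shift [ 0.1  0.8 -5.7] turn rad -0.818 t 21.25 pos [0.5834 0.4185 0.2128] ori [-179.94    0.22   41.62] q6 -11.5
```

Request:
{"method": "move_arm", "body": {
  "plan": [
    [[0,0,0,-0.149,0.4],[0,0,0,-0.298,0.4],[0,0,0,-0.447,0.4],[0,0,0,-0.596,0.4],[0,0,0,-0.745,0.4]]
  ]
}}

```text
time: 21.75
tcp_pos: [0.5835, 0.4169, 0.213]
orientation: [-179.8, 0.1, 84.2]
contact_force: [-0.3, -1.1, -0.5]
finger_gap: 0.603
```

Request:
{"method": "move_arm", "body": {
  "plan": [
    [[0,0,0,-0.073,0.4],[0,0,0,-0.073,0.4],[0,0,0,-0.073,0.4]]
  ]
}}

```text
time: 22.05
tcp_pos: [0.5839, 0.4171, 0.2139]
orientation: [-179.9, 0.1, 88.0]
contact_force: [0.6, 0.2, 0.6]
finger_gap: 0.598
```

```bash
python3 -c "
from h import *
go(.584,.418,.127,88.6)"
```

```text
shift [ 1.   0.3 86.9] turn rad -0.011 t 22.05 pos [0.5839 0.4171 0.2139] ori [-1.7987e+02  8.0000e-02  8.7970e+01] q6 -58.0
```

Request:
{"method": "move_arm", "body": {
  "plan": [
    [[1,0,30,-0.011,0.4],[1,0,60,-0.011,0.4],[1,0,80,-0.011,0.4],[1,0,85,-0.011,0.4],[1,0,85,-0.011,0.4]]
  ]
}}

```text
time: 22.55
tcp_pos: [0.5839, 0.4182, 0.1294]
orientation: [-179.9, 0.1, 88.7]
contact_force: [0.4, -0.1, 0.5]
finger_gap: 0.596
```

```bash
python3 -c "
from h import *
go(.584,.418,.128,88.6)
cloud('wrist','w20');print(monitor.get_state()['contact_force'])"
```

```text
shift [-0.2  0.1  1.4] turn rad 0.001 t 22.55 pos [0.5839 0.4182 0.1294] ori [-1.7989e+02  7.0000e-02  8.8650e+01] q6 -58.6
[ 0.52727407 -0.016439    0.59031629]
```

View pics/w20.png

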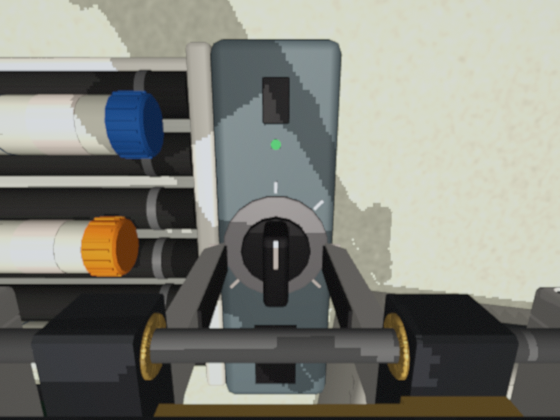

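The knob bar (275,265) sits centred between the fingers. Closing, then turning clockwise (positive about the tool z, which points down).

Request:
{"method": "move_arm", "body": {
  "plan": [
    [[0,0,0,0,1],[0,0,0,0,1],[0,0,0,0,1],[0,0,0,0,1],[0,0,0,0,1]]
  ]
}}

```text
time: 23.1
tcp_pos: [0.5846, 0.4185, 0.1309]
orientation: [180.0, -0.0, 88.7]
contact_force: [0.6, 0.3, 0.3]
finger_gap: 0.211
```

```bash
python3 -c "
from h import *
go(.584,.418,.128,88.6);print(monitor.get_state()['contact_force'],monitor.get_state()['finger_gap'])"
```

```text
shift [-0.6 -0.5  2.9] turn rad 0.002 t 23.1 pos [0.5846 0.4185 0.1309] ori [ 1.7998e+02 -1.0000e-02  8.8690e+01] q6 -58.6
[0.56240798 0.33500315 0.31630136] 0.21077720346139708
```

Request:
{"method": "move_arm", "body": {
  "plan": [
    [[0,0,0,0.12,1],[0,0,0,0.24,1],[0,0,0,0.36,1],[0,0,0,0.48,1],[0,0,0,0.6,1]]
  ]
}}

```text
time: 23.6
tcp_pos: [0.5843, 0.4184, 0.1307]
orientation: [-180.0, 0.0, 54.0]
contact_force: [-0.5, 0.2, 0.9]
finger_gap: 0.149
```

```bash
python3 -c "
from h import *
go(.584,.418,.128,-1.4);print(monitor.get_state()['contact_force'],monitor.get_state()['finger_gap'],monitor.get_state()['moment'])"
```

```text
shift [-0.5  0.   2.7] turn rad 0.968 t 23.6 pos [0.5843 0.4184 0.1307] ori [-1.7999e+02  3.0000e-02  5.4040e+01] q6 -24.0
[-0.54030959  0.17156178  0.92364539] 0.14896526611375954 [-0.01710171 -0.01555039  0.06846195]
```

The fingers were still closing when the turn began. They have since clamped the bar (14 mm), which aligns it with the jaws, so I turn to the absolute angle.

Request:
{"method": "move_arm", "body": {
  "plan": [
    [[0,0,0,0.12,1],[0,0,0,0.24,1],[0,0,0,0.36,1],[0,0,0,0.48,1],[0,0,0,0.6,1]]
  ]
}}

```text
time: 24.1
tcp_pos: [0.584, 0.4182, 0.1307]
orientation: [180.0, 0.1, 19.7]
contact_force: [-0.3, -0.3, 1.4]
finger_gap: 0.147
```

Request:
{"method": "move_arm", "body": {
  "plan": [
    [[0,0,0,0.12,1],[0,0,0,0.24,1],[0,0,0,0.34,1],[0,0,0,0.34,1],[0,0,0,0.34,1]]
  ]
}}

```text
time: 24.6
tcp_pos: [0.5838, 0.4181, 0.1307]
orientation: [180.0, 0.1, 0.6]
contact_force: [-2.2, -1.6, 2.4]
finger_gap: 0.149
```

```bash
python3 -c "
from h import *
go(.584,.418,.128,-1.4);print(monitor.get_state()['contact_force'],monitor.get_state()['finger_gap'],monitor.get_state()['moment'])"
```

```text
shift [0.2 0.1 2.7] turn rad 0.035 t 24.6 pos [0.5838 0.4181 0.1307] ori [1.7995e+02 7.0000e-02 5.8000e-01] q6 29.5
[-2.20168736 -1.59785829  2.41429482] 0.14898051985345073 [-0.24727176  0.32761376 -0.02511216]
```

Correcting the last 0.035 rad, then releasing and backing off straight up.

Request:
{"method": "move_arm", "body": {
  "plan": [
    [[0,0,0,0.035,1],[0,0,0,0.035,1],[0,0,0,0.035,1]]
  ]
}}

```text
time: 24.9
tcp_pos: [0.5838, 0.4182, 0.1307]
orientation: [180.0, 0.1, -1.5]
contact_force: [-4.0, -1.9, 3.8]
finger_gap: 0.149
```

Request:
{"method": "move_arm", "body": {
  "plan": [
    [[0,0,0,0,0.6],[0,0,0,0,0.5],[0,0,0,0,0.5],[0,0,0,0,0.5]]
  ]
}}

```text
time: 25.3
tcp_pos: [0.5849, 0.4186, 0.1303]
orientation: [-180.0, -0.0, -1.5]
contact_force: [-0.1, 0.5, 0.0]
finger_gap: 0.449
```

Request:
{"method": "move_arm", "body": {
  "plan": [
    [[0,0,-20,0,0.5],[0,0,-50,0,0.5],[0,0,-85,0,0.5],[0,0,-110,0,0.5],[0,0,-110,0,0.5]]
  ]
}}

```text
time: 25.8
tcp_pos: [0.5866, 0.4197, 0.2453]
orientation: [-179.7, -0.5, -1.5]
contact_force: [-0.3, -0.7, -0.3]
finger_gap: 0.498
```

Run:
```python
from h import *
p,d,W=cloud("scene","s22"); 
w=W.reshape(-1,3); k=w[(w[:,2]>.143)&(w[:,2]<.158)&(abs(w[:,0]-.584)<.05)&(abs(w[:,1]-.4185)<.04)]
print(len(k),cv2.minAreaRect((k[:,:2]*1000).astype(np.float32)) if len(k)>4 else 0)
go(.45,.30,.25,-1.4)
```

```text
209 ((584.5238647460938, 419.8890380859375), (42.07872009277344, 14.49865436553955), 89.86753845214844)
shift [-132.2  122.6   -8.4] turn rad -0.002 t 25.85 pos [0.5855 0.419  0.2424] ori [-179.87   -0.22   -1.54] q6 31.6
```

View pics/s22.png

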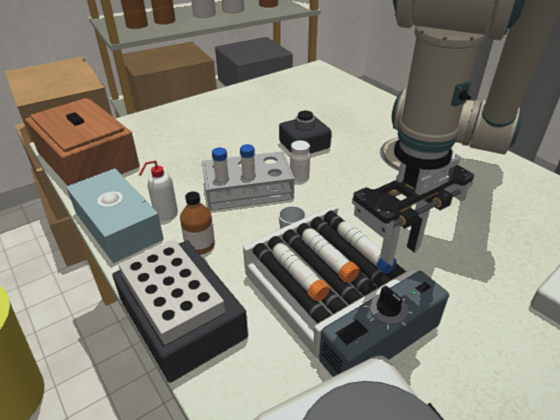

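The knob bar now lies across (89.9° vs 0.6° before, same camera), and both orange tubes are on the mixer. Moving the arm aside for a final check.

Request:
{"method": "move_arm", "body": {
  "plan": [
    [[-50,30,-20,0,0.5],[-90,60,-40,0,0.5],[-130,100,-50,0,0.5],[-170,140,-50,0,0.5],[-200,180,-50,0,0.5]]
  ]
}}

```text
time: 26.35
tcp_pos: [0.3962, 0.264, 0.2881]
orientation: [179.9, 0.1, -1.5]
contact_force: [0.5, 0.0, -0.0]
finger_gap: 0.5
```

Request:
{"method": "move_arm", "body": {
  "plan": [
    [[-20,50,0,0,0.5],[-30,95,0,0,0.5],[-30,130,0,0,0.5],[-30,150,0,0,0.5],[-30,150,0,0,0.5]]
  ]
}}

```text
time: 26.85
tcp_pos: [0.3633, 0.1141, 0.2883]
orientation: [179.9, 0.1, -1.8]
contact_force: [1.3, 0.2, -1.1]
finger_gap: 0.499
```

Run:
```python
from h import *
p,d,W=cloud("top","top23"); cv2.imwrite("pics/top23c.png",cv2.resize(p[140:270,90:270,::-1],None,fx=4,fy=4))
np.savez("top23.npz",p=p,d=d)
w=W.reshape(-1,3); k=w[(w[:,2]>.143)&(w[:,2]<.158)&(abs(w[:,0]-.584)<.05)&(abs(w[:,1]-.4185)<.04)]
print(len(k),cv2.minAreaRect((k[:,:2]*1000).astype(np.float32)))
for x in (.655,.579):
    k=w[(w[:,2]>.12)&(w[:,2]<.14)&(abs(w[:,0]-x)<.03)&(w[:,1]>.1)&(w[:,1]<.37)]
    print(len(k),k[:,2].max(),cv2.minAreaRect((k[:,:2]*1000).astype(np.float32)), k[:,1].min(),k[:,1].max())
s=monitor.get_state();print(s['time'],s['qvel'],s['contact_force'],s['tcp_pos'])
```

```text
128 ((583.2302856445312, 417.9660339355469), (14.269267082214355, 42.74580764770508), 0.737634539604187)
709 0.13279891537455235 ((654.2742919921875, 249.44223022460938), (148.99388122558594, 30.83133316040039), 88.21031951904297) 0.17510568553441067 0.3236545367194414
728 0.1322878329262096 ((578.0529174804688, 247.8538818359375), (148.8734130859375, 32.858299255371094), 87.52706909179688) 0.17336832831281077 0.32182997642377775
26.9 [ 2.12477432  0.76417273 -1.34903403  0.77202771  0.10051917  0.40011953] [-0.33256051  0.46179742  0.44633786] [0.36371862 0.115511   0.28850656]
```

View pics/top23.png

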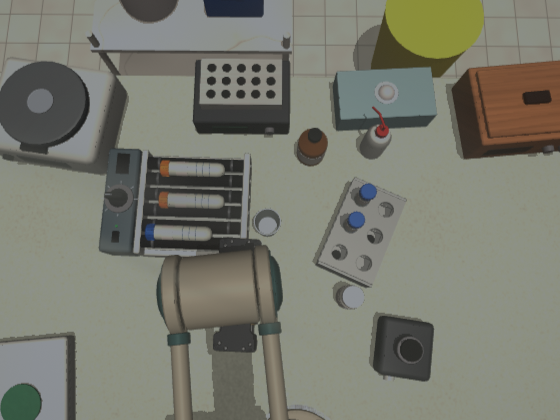

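View pics/top23c.png

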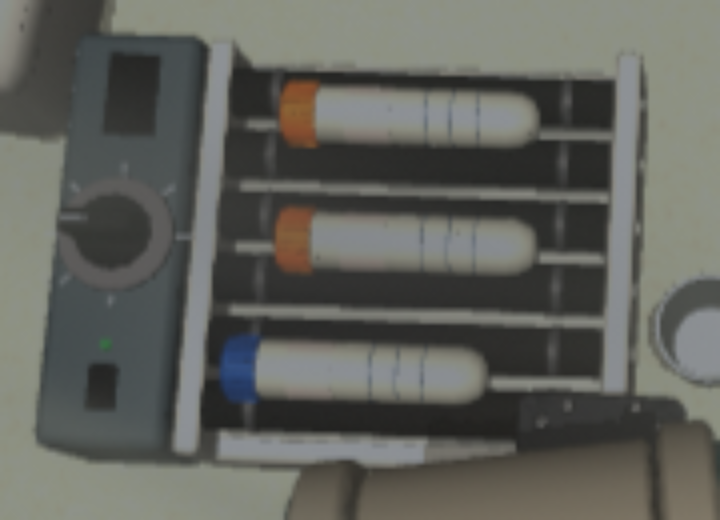

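Final view: both orange tubes lie in separate grooves, y = 0.174 to 0.324 m, between the plates at about 0.133 and 0.363. The knob pointer has gone from facing the robot to facing left, a quarter turn clockwise. The blue tubes and bottles have not moved. Handing in once the arm settles.

Request:
{"method": "move_arm", "body": {
  "plan": [
    [[0,0,0,0,0.5],[0,0,0,0,0.5],[0,0,0,0,0.5]]
  ]
}}

```text
time: 27.2
tcp_pos: [0.3645, 0.117, 0.2895]
orientation: [-180.0, 0.0, -1.5]
contact_force: [-0.4, 0.2, -0.4]
finger_gap: 0.495
```

```bash
python3 -c "
from h import *
print(ticket.hand_in())"
```

```text
the job is handed in; nothing more can be done
None
```

Both orange-capped tubes are lying on the mixer and the knob is a quarter turn clockwise from off. I handed the job in at 27.2 s of the 72 s allowed; no verdict was reported.

- **Tubes:** I pulled each one out by its cap, set its round bottom in a free groove (x = +76 mm, then x = 0) and swung it down until it lay flat before opening the fingers. Afterwards both lay lengthwise along the rollers with their tops level at about 0.128 m. Each is about 38 mm or more from the end plates.
- **Knob:** the bar went from 0.6° to 89.9° in the scene camera, and the pointer moved clockwise. The top camera's reading of the bar angle was within about 1° of that. The fingers were still closing when I started the turn. They clamped the bar during it, so I finished to the absolute angle.
- **Everything else:** the last top view shows the blue tubes, bottles and beaker where they started.
- **Forces:** the highest wrist force I read was about 13 N, while seating the second tube. Forces were sampled only at the end of moves.

No check failed. The camera and wrist measurements of the mixer and knob differed by up to about 4 mm.

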